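# Scan the green-lidded sample jar and cradle the scanner

### The arm

A 6-joint arm with a two-finger parallel gripper is mounted at the origin on the work surface. World frame = base frame: x ahead of the robot, y to its left, z up, the work surface at z = 0. Lengths are in m, angles in rad, forces in N, time in s.
With the tool pointing down it reaches from about 0.25 to 0.775 m from the base axis. Payload 4 kg.
Tool frame: the origin (TCP) lies between the finger pads; the fingertips stand 11 mm ahead of it and the grasp point (between the pads) lies 8 mm behind it (robot.tip_extent is the z of the fingertips in the tool frame, in m); z points along the fingers, y is the line along which they close (so a half turn about z gives the same grasp; the last joint's range is limited). The gripper opens to 94 mm and grips with 3 to 60 N. Pads are 16 mm wide; open, the fingers measure 119 mm over their backs; the gripper's body (75 mm by 177 mm) begins 78 mm behind the grasp point.
Start: joints at [-1.401, 0.087, 1.371, -0, 1.684, -0.103], TCP at [0.148, -0.53, 0.189] pointing down, gripper open.
Joint ranges: [-3.1, 3.1], [-0.76, 2.03], [0.27, 2.55], [-1.08, 4.22], [0.17, 2.65], [-2.57, 2.57]. Speed limits (rad/s): [2.79, 2.79, 3.14, 3.14, 3.14, 3.14].

### API

Orientations are given as [roll, pitch, yaw] about the fixed x, y, z axes, in that order (R = Rz(yaw) Ry(pitch) Rx(roll)).
In Python, from bench import robot, imaging gives the robot as it stands.
- The arm moves only by the shell command python3 -m pendant 'ROWS'. ROWS is JSON, a list of rows, each a list of 7 numbers: the shift along the world's x, y, z in cm, then the turn, a rotation vector about the world's x, y, z in degrees, then the opening, from 0 (shut) to 1 (fully open). In form: [[dx, dy, dz, ax, ay, az, jaw], ...]. A call has 1 to 8 rows; each row shifts and turns the commanded pose from where the row before left it; what a row does not reach is not made up. A row lasts 1/10 s, in which the tool goes at most 50 mm and 8.59 degrees, less where a joint would pass 70% of its speed; a pose out of reach is approached as far as the arm can. A call is refused whole if a number of a shift passes 5 or a number of a turn 8.59, either way. A call with a gripper value outside its range is refused whole. The fingers move at their own pace and stop on an object; the grip force is fixed at half the most. Time passes only in rows, so rows that do not move let the fingers close. It gives the time, the measured TCP pose, the force, the opening and the grip force at its end, in the units of the state.
- robot.get_obs(): the state, without advancing time (a new reading comes with each control period).
- imaging.snapshot(name): name is "side" or "top" or "wrist"; returns the picture (384x512x3 uint8, red, green, blue); there is no depth.
- imaging.camera_params(name): a dict with "camera_matrix" (3x3 intrinsics, pixels), "R" (3x3) and "t" (3): a world point X has camera coordinates R X + t. Camera axes: x right, y down, z forward; pixel columns grow to the right and rows downward; lengths in m; the calibration is good to about 2 mm. A picture is of the moment at which its call begins: read the wrist's pose just before it. camera_params takes no time and is no camera call; for the wrist camera it gives the pose at the moment of the call.
- robot.close_job(): hands the job in; it is judged then, once.
The state is a dict: "time": time; "joint_positions": joint angles; "qvel": joint speeds; "joint_torque": joint torques, N m; "tool_pos": TCP position; "ee_rot": TCP orientation; "wrist_force": force on the tool from outside, world axes, zero at the start; "wrist_torque": the same for the moment, N m; "width": finger opening in m; "finger_force": force on a finger pad.
Only numpy, scipy, OpenCV 4.12 (cv2) and the standard library are available. Lean on these libraries where they do the work, as an engineer would, in place of code of your own. Each camera call takes 0.05 s, during which the arm holds its last target. There are 200 camera calls.

### The job

Pick up the barcode scanner from the bench and read the label on the green-lidded sample jar: point its window down at the middle of the label from about 10 cm away, without touching the jar, and hold it steady like that for a good two seconds. Then lay the scanner down (do not drop it) in its sloped cradle, the handle in both forks and the head at the raised end, and let go. Leave the jars and the other things on the bench standing where they are.

Things in the scene. Friction and masses are not known exactly. Their poses are not given: they have to be found in the camera images.
- scanner: Handheld barcode scanner, 190 mm long, 0.2 kg, lying on the bench. Grey bar handle, orange button on top: x -110 to 40 mm, 34 mm wide (y), z 0 to 30 mm. At its +x end a black bent head 60 mm wide, x 27 to 83 mm, z 2 to 58 mm. Origin on the handle's underside; x along the handle towards the head, y across, z out of the handle's top.
- scanner_grip (a point): Good grip point on the handle, at (-37, 0, 22) mm of the scanner's frame: from above, fingers closing across the 34 mm wide handle. Here the fingers pass between the cradle's forks.
- scanner_window: Dark red window, 48 x 30 mm, under the front of the scanner's head, at (66, 0, 19) mm of the scanner's frame. Origin at its centre; its x axis is the beam, pointing out of the window, forward and 45 degrees down from the handle (handle level: beam goes down-forward at 45 degrees). y is the scanner's y. It reads by itself what it is pointed at.
- jar_green: Closed upright sample jar, 72 mm across and 95 mm tall, white and soil-brown with a flat green lid (72 mm across). Origin at the centre of its underside, z up. Loose, 0.25 kg.
- jar_green_label (a point): Centre of the white barcode label (36 x 46 mm, black bars) on top of the green lid, facing straight up, 96 mm above the jar's foot.
- jar_yellow: Closed upright sample jar, 72 mm across and 95 mm tall, white and soil-brown with a flat yellow lid (72 mm across). Origin at the centre of its underside, z up. Loose, 0.25 kg. Not to be scanned; has a label too.
- jar_red: Closed upright sample jar, 72 mm across and 95 mm tall, white and soil-brown with a flat red lid (72 mm across). Origin at the centre of its underside, z up. Loose, 0.25 kg. Not to be scanned; has a label too.
- cradle: Scanner cradle, fixed to the bench: dark steel base plate 190 x 100 x 12 mm, two posts each carrying a blue U-shaped fork, and a blue stop lip at the low end. The line of the forks slopes 20 degrees, rising towards the cradle's own +x. Origin on the bench under the seat point, x level along the cradle towards the high end, z up.
- cradle_seat: Where the scanner's origin comes to lie, 85 mm above the cradle's origin, and how it is turned: x along the forks, 20 degrees up, y level, z out of the fork floors (floors at z 0). Head beyond the upper fork.
- cradle_fork_high (a point): Centre of the upper fork's floor, seat frame x 17 mm. Each fork is 25 mm long (along x), 46 mm wide inside, with side walls 18 mm above its floor. Nothing stands between the forks, so the fingers have room there.
- cradle_fork_low (a point): Centre of the lower fork's floor, seat frame x -92 mm. Behind it a stop lip, face at seat x -119 mm, 24 mm high above the floor.
- beaker: Glass beaker, 70 mm across, 85 mm tall, loose bystander; origin under its centre.
- reagent: White reagent bottle with blue cap, 66 mm across, 130 mm tall, loose bystander; origin under its centre.
- phone: Black phone lying flat, 150 x 72 x 9 mm, loose bystander; origin under its centre.
Not all that is in view belongs to the job. What is shaped like the cradle but yellow is not meant. Leave any purple look-alike of the jar_green alone.

How it is judged:
By the outcome, as a careful person would: the job done as asked, in the order asked, and still so for the second after the job is handed in, with the robot touching nothing.
It also fails if it takes over 54 s, if anything falls off the work surface, if the arm or the gripper's body presses on something with over 40 N, if the wrist force passes 120 N, or if a joint passes its speed limit or range.

## Working session

There is one attempt and no reset: what is moved stays moved. The work goes in short steps, Python scripts to look and compute and a shell command to move; the robot and the scene stay as the last step left them, time stands still between calls to the robot, and variables do not carry over. Pictures are saved under pics/ and viewed, at most 10 in all, crops included, and the job is handed in when it is done.

```bash
mkdir -p pics; ls; python3 - <<'E'
from bench import robot, imaging
import cv2
for n in ("top","side","wrist"):
    p=imaging.camera_params(n); im=imaging.snapshot(n)
    cv2.imwrite(f"pics/{n}0.png",im[:,:,::-1]); print(n,p["camera_matrix"].round(1).tolist(),p["R"].round(3).tolist(),p["t"].round(3).tolist())
print(robot.get_obs())
a=cv2.imread("pics/top0.png");b=cv2.imread("pics/side0.png")
cv2.imwrite("pics/top0b.png",cv2.resize(a,(800,600),interpolation=2))
cv2.imwrite("pics/side0b.png",cv2.resize(b,(800,600),interpolation=2))
E
```

```text
pics
top [[445.5, 0.0, 254.9], [0.0, 445.5, 194.3], [0.0, 0.0, 1.0]] [[-0.027, -1.0, -0.006], [-0.998, 0.027, -0.053], [0.053, 0.005, -0.999]] [0.083, 0.464, 1.636]
side [[394.7, 0.0, 258.6], [0.0, 394.7, 184.8], [0.0, 0.0, 1.0]] [[-0.87, -0.492, 0.017], [-0.383, 0.654, -0.652], [0.31, -0.574, -0.758]] [0.46, 0.188, 1.424]
wrist [[282.6, 0.0, 253.4], [0.0, 282.6, 193.0], [0.0, 0.0, 1.0]] [[0.27, -0.963, -0.002], [-0.93, -0.262, 0.259], [-0.25, -0.068, -0.966]] [-0.551, -0.028, 0.391]
{'time': 0.15, 'joint_positions': array([-1.40112577e+00,  8.78088113e-02,  1.37186335e+00, -3.03463246e-06,
        1.68357842e+00, -1.03093765e-01]), 'qvel': array([-0.00243782, -0.00128748, -0.00496579,  0.00062833, -0.00214175,
        0.00050387]), 'joint_torque': array([ 1.53465204e-03, -3.40644085e+01, -3.02792537e+01,  7.17815920e-02,
        3.05140845e-02, -1.16925517e-04]), 'tool_pos': array([ 0.14809229, -0.5292438 ,  0.18768237]), 'ee_rot': array([-3.13994321e+00, -1.67619953e-04,  2.72763847e-01]), 'wrist_force': array([-1.16081041,  0.48482395,  0.29663682]), 'wrist_torque': array([-0.05046486, -0.00799459,  0.00562892]), 'finger_force': 0.0, 'width': 0.09389092104415074}
```

View pics/top0b.png

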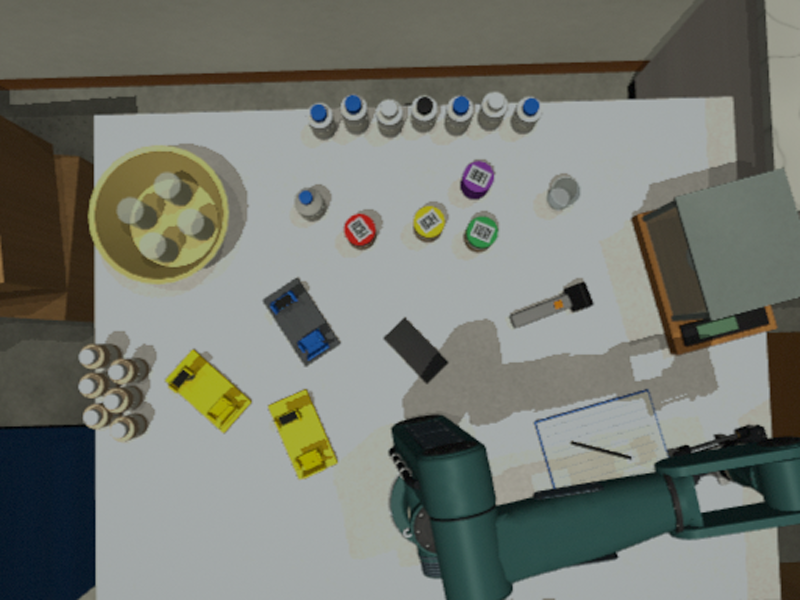

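View pics/side0b.png

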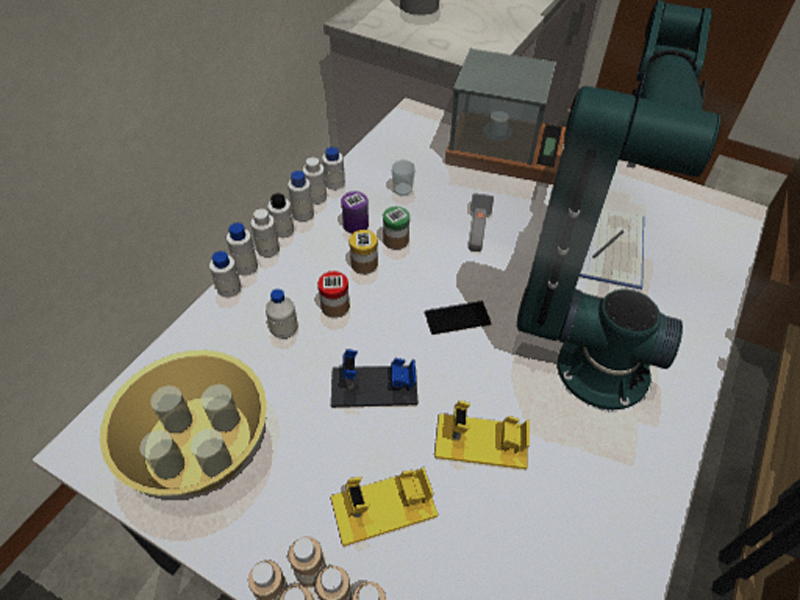

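Top view (800x600): green lid (482,231), purple look-alike (478,180), yellow (429,222), red (360,231). The scanner runs (512,320)→(590,295). The blue-forked cradle is at (302,321), and the two yellow look-alikes are at (208,390) and (302,434). The green jar and the blue-forked cradle fit the description. I'll confirm both in one enlarged crop sheet and measure.

```bash
cat > h.py <<'E'
import numpy as np, cv2
from bench import robot, imaging
def ray(p,uv):
    uv=np.atleast_2d(np.asarray(uv,float)); R,t,K=p["R"],p["t"],p["camera_matrix"]
    d=np.c_[uv,np.ones(len(uv))]@np.linalg.inv(K).T@R
    return -R.T@t,d
def plane(p,uv,z):
    c,d=ray(p,uv); return c+d*((z-c[2])/d[:,2])[:,None]
def proj(p,X):
    q=np.atleast_2d(X)@p["R"].T+p["t"]; q=q@p["camera_matrix"].T; return q[:,:2]/q[:,2:]
def blobs(mask,amin=15):
    n,l,s,c=cv2.connectedComponentsWithStats(mask.astype(np.uint8)); return [(s[i],c[i].round(1),l==i) for i in range(1,n) if s[i][4]>=amin]
E
python3 - <<'E'
from h import *
top=cv2.imread("pics/top0.png");side=cv2.imread("pics/side0.png")
def crop(a,x,y,w,h,W=400,H=300): return cv2.resize(a[y:y+h,x:x+w],(W,H),interpolation=2)
s=np.vstack([np.hstack([crop(top,160,172,64,48*1+16,400,300),crop(side,200,215,80,60)]),
 np.hstack([crop(top,280,95,88,66),crop(top,318,168,72,54)])])
cv2.imwrite("pics/crops.png",s)
pt=imaging.camera_params("top");ps=imaging.camera_params("side")
for nm,a,p in(("top",top,pt),("side",side,ps)):
    hsv=cv2.cvtColor(a,cv2.COLOR_BGR2HSV);H,S,V=cv2.split(hsv)
    for c,lo,hi,z in(("green",50,80,.095),("purple",130,160,.095),("blue",105,125,.08),("orange",8,20,.03)):
        for b in blobs((H>=lo)&(H<=hi)&(S>(120 if c!="orange" else 90))&(V>50)):
            s,cc,_=b
            if s[4]<900: print(nm,c,s.tolist(),cc,plane(p,cc,z).round(3))
# scanner handle/head in top
g=cv2.cvtColor(top,cv2.COLOR_BGR2GRAY)
roi=np.zeros_like(g);roi[170:215,322:385]=1
print(g[190:206:3,325:350:3])
E
```

```text
top green [298, 139, 20, 20, 147] [307.5 148.7] [[ 0.617 -0.12   0.095]]
top purple [295, 103, 21, 24, 196] [303.9 116.7] [[ 0.732 -0.111  0.095]]
top blue [221, 61, 10, 12, 94] [225.6  66.4] [[0.926 0.163 0.08 ]]
top blue [290, 62, 10, 11, 92] [294.6  67.1] [[ 0.917 -0.085  0.08 ]]
top blue [335, 63, 10, 11, 88] [339.5  67.9] [[ 0.909 -0.247  0.08 ]]
top blue [199, 67, 10, 11, 86] [203.5  71.8] [[0.909 0.243 0.08 ]]
top blue [192, 122, 8, 9, 56] [195.4 126. ] [[0.713 0.276 0.08 ]]
top blue [173, 186, 18, 15, 68] [180.8 192.5] [[0.476 0.333 0.08 ]]
top blue [190, 211, 21, 20, 228] [200.1 219.9] [[0.377 0.266 0.08 ]]
top orange [354, 192, 7, 6, 30] [357.1 194.6] [[ 0.453 -0.303  0.03 ]]
top orange [66, 222, 4, 12, 21] [ 67.2 227. ] [[0.364 0.759 0.03 ]]
side green [246, 138, 13, 7, 35] [251.7 141.9] [[ 0.617 -0.097  0.095]]
side purple [219, 123, 14, 14, 45] [224.5 130.3] [[ 0.75  -0.101  0.095]]
side purple [223, 136, 12, 12, 60] [228.8 141.1] [[ 0.7   -0.054  0.095]]
side blue [209, 94, 8, 9, 53] [212.3  97.9] [[ 0.928 -0.273  0.08 ]]
side blue [186, 109, 9, 11, 61] [190.4 113.5] [[
[... 1812 characters left out ...]
7] [ 84.4 299.8] [[0.741 0.718 0.03 ]]
side orange [94, 307, 11, 6, 23] [ 98.  309.7] [[0.682 0.721 0.03 ]]
side orange [0, 310, 49, 58, 577] [ 22.9 335.9] [[0.812 0.887 0.03 ]]
side orange [476, 341, 18, 17, 75] [483.5 349. ] [[-0.363  0.256  0.03 ]]
side orange [469, 355, 39, 29, 388] [485.2 371.2] [[-0.378  0.317  0.03 ]]
side orange [197, 359, 9, 9, 22] [201.1 363.6] [[0.321 0.694 0.03 ]]
side orange [166, 375, 15, 9, 32] [174.2 379.8] [[0.361 0.765 0.03 ]]
[[169 169 169 169 169 169 169 169 162]
 [169 169 169 169 169 165 141 119  84]
 [169 169 168 162 121  81  96 112 111]
 [169 145  97  91 112 113 114 113 113]
 [149 104 114 114 114 115 114 111 111]
 [167  87 115 115 114 102 128 169 168]]
```

View pics/crops.png

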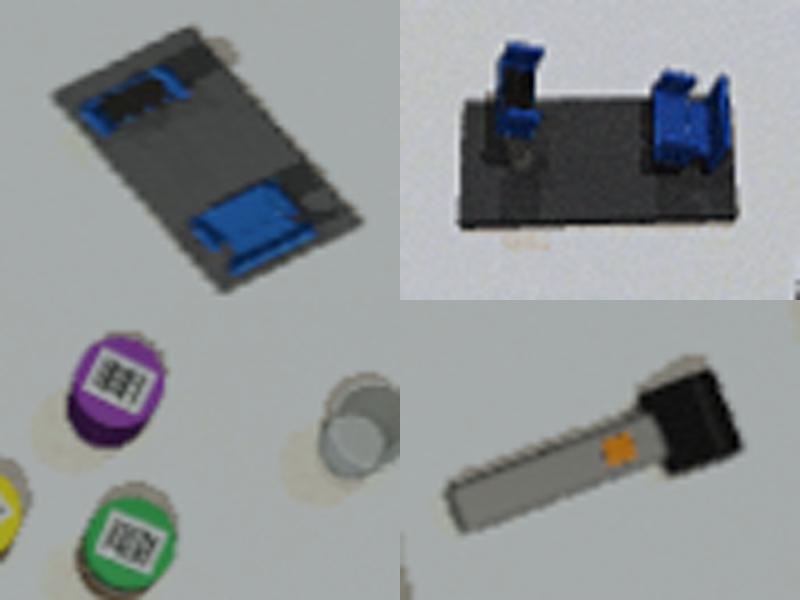

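The crops confirm it. The green lid with its white label sits next to the purple look-alike. The cradle's dark-floored upper fork (top crop, upper left) is its high end, and the lip is at lower right, nearer the robot. The scanner's black head is at upper right. Now the numbers.

```bash
cat > meas.py <<'E'
from h import *
def axis(P):  # minAreaRect in mm on plane -> centre, dims, yaw of long side
    (c,wh,a)=cv2.minAreaRect((P[:,:2]*1000).astype(np.float32)); w,h=wh
    if w<h: w,h,a=h,w,a+90
    return np.round(c,1),round(w,1),round(h,1),round(a,1)
def pts(m): y,x=np.nonzero(m); return np.c_[x,y].astype(float)
top=cv2.imread("pics/top0.png");side=cv2.imread("pics/side0.png")
pt=imaging.camera_params("top");ps=imaging.camera_params("side")
hsv=cv2.cvtColor(top,cv2.COLOR_BGR2HSV).astype(int);H,S,V=cv2.split(hsv.astype(np.int32))
# green lid hull
m=np.zeros(V.shape,bool);m[135:162,294:322]=True
g=m&(H>45)&(H<85)&(S>110)&(V>90)
h=cv2.convexHull(pts(g).astype(np.float32))[:,0]
(c,r)=cv2.minEnclosingCircle(h);print("green",plane(pt,c,.095)*1000,"radius px",r,"mm",r*1.55/445*1000)
# scanner
m[:]=False;m[170:215,322:385]=True
hd=m&(V<60)&(S<120)
hd=max(blobs(hd),key=lambda b:b[0][4])[2]
ha=m&(V>88)&(V<135)&(S<60)
ha=max(blobs(ha),key=lambda b:b[0][4])[2]
print("handle(z30)",axis(plane(pt,pts(ha),.03)),"centroid",(plane(pt,pts(ha).mean(0),.03)*1000).round(1))
print("head(z58)",axis(plane(pt,pts(hd),.058)))
# PCA
P=plane(pt,pts(ha),.03)[:,:2];w,v=np.linalg.eigh(np.cov(P.T));print("PCA yaw",np.degrees(np.arctan2(v[1,1],v[0,1])), "len",np.sqrt(12*w)*1000)
# cradle
m[:]=False;m[170:240,160:226]=True
cr=max(blobs(m&((V<100)|(S>120))),key=lambda b:b[0][4])[2]
print("plate",axis(plane(pt,pts(cr),.012)))
bl=blobs(m&(H>100)&(H<128)&(S>120)&(V>40))
for s,c,l in bl:
  for z in(.06,.1):print("blue",c,s[4],z,axis(plane(pt,pts(l),z)))
E
python3 meas.py
```

```text
green [[ 619.59519747 -121.997135     95.        ]] radius px 10.01235580444336 mm 34.87449774581395
handle(z30) (array([ 446.5, -283.1]), 195.8, 63.1, 115.6) centroid [[ 444.1 -263.3   30. ]]
head(z58) (array([ 468.7, -342.6]), 56.4, 50.9, 19.5)
PCA yaw 115.99346063686932 len [ 46.89321084 167.61407617]
plate (array([430.5, 302. ]), 188.1, 99.5, 31.5)
blue [180.7 192.6] 70 0.06 (array([475.1, 336.3]), 62.7, 28.7, 120.2)
blue [180.7 192.6] 70 0.1 (array([472.7, 329.5]), 61.2, 28.0, 120.2)
blue [200.1 219.9] 231 0.06 (array([376. , 269.7]), 60.5, 51.8, 122.2)
blue [200.1 219.9] 231 0.1 (array([376.1, 264.6]), 59.0, 50.5, 122.2)
```

Green lid at (0.620,-0.122), radius 35 mm, which fits. Cradle plate is 188×99.5 mm at yaw 31.5°, also a fit, so the seat is about (0.461,0.321). Scanner yaw is about -71° and its grip about (0.438,-0.256). Next I move over it for a wrist-camera check.

```bash
python3 -m pendant '[[0,4.5,1,0,0,8.5,1],[0,4.5,1,0,0,8.5,1],[0,4.5,1,0,0,8.5,1],[0,4.5,1,0,0,8.5,1],[1,4.5,1,0,0,8.5,1],[3,4.5,0,0,0,8.5,1],[4,0,0,0,0,8.5,1],[4,0,0,0,0,8.5,1]]'
python3 -m pendant '[[4,0,0,0,0,8.5,1],[4,0,0,0,0,8.5,1],[4,0,0,0,0,8.5,1],[4,0,0,0,0,0,1],[0,0,0,0,0,0,1],[0,0,0,0,0,0,1]]'
python3 - <<'E'
from h import *
p=imaging.camera_params("wrist");o=robot.get_obs();im=imaging.snapshot("wrist")[:,:,::-1].copy()
cv2.imwrite("pics/w1.png",im);np.savez("w1.npz",**p);print(o["tool_pos"],np.degrees(o["ee_rot"]),o["joint_positions"].round(2))
E
```

```text
time: 0.95
tool_pos: [0.2669, -0.2619, 0.2396]
ee_rot: [3.139, 0.003, 1.466]
wrist_force: [-0.3, 0.1, 0.5]
width: 0.094
finger_force: 0.0
time: 1.55
tool_pos: [0.4258, -0.2627, 0.2376]
ee_rot: [-3.14, -0.002, 1.906]
wrist_force: [-0.5, 0.1, -0.1]
width: 0.0939
finger_force: 0.0
[ 0.42580473 -0.26269894  0.23755508] [-1.79896212e+02 -1.18207970e-01  1.09192996e+02] [-0.67 -0.03  1.39 -0.    1.78 -1.  ]
```

View pics/w1.png

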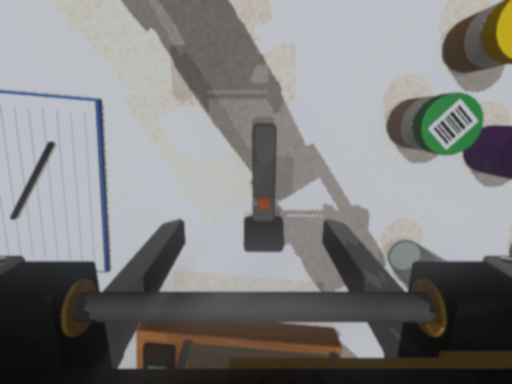

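Wrist view: handle columns ~252-276, tail edge row ~123, button (264,204), head rows 217-250. The green lid is at (448,122), with purple to its right. Now the edge lines, numerically.

```bash
python3 - <<'E'
from h import *
im=cv2.imread("pics/w1.png");p=dict(np.load("w1.npz"));g=cv2.cvtColor(im,cv2.COLOR_BGR2GRAY).astype(float)
k=cv2.Sobel(g,cv2.CV_64F,1,0,ksize=3);L=[];R=[]
for r in range(132,194,3):
    L.append((244+np.argmin(k[r,244:260]),r));R.append((268+np.argmax(k[r,268:288]),r))
print(L[::4],R[::4])
for nm,q in(("L",L),("R",R)):
    P=plane(p,q,.03)[:,:2];vx,vy,x,y=cv2.fitLine(P.astype(np.float32),cv2.DIST_HUBER,0,.001,.001).ravel();print(nm,np.degrees(np.arctan2(vy,vx)),x,y)
ky=cv2.Sobel(g,cv2.CV_64F,0,1,ksize=3);print("tail row",105+np.argmin(ky[105:135,258:270].mean(1)), g[112:132,264])
print("tail top",plane(p,(264,123.5),.03),"bench",plane(p,(264,123.5),0))
H,S,V=cv2.split(cv2.cvtColor(im,cv2.COLOR_BGR2HSV))
for s,c,_ in blobs((H<18)&(S>120)&(V>90)): 
    if 230<c[0]<300 and 190<c[1]<220: print("button",s,c,plane(p,c,.031))
for b in blobs((H>45)&(H<85)&(S>110)): 
    if b[0][4]>300:
        y,x=np.nonzero(b[2]);c,r=cv2.minEnclosingCircle(np.c_[x,y].astype(np.float32));print("green",c,r,plane(p,c,.095))
# label centroid: white in lid circle
m=np.zeros_like(g,np.uint8);cv2.circle(m,(448,123),30,1,-1);m=(m>0)&(S<80)
b=max(blobs(m),key=lambda b:b[0][4]);y,x=np.nonzero(b[2]);print("label",b[0],cv2.minAreaRect(np.c_[x,y].astype(np.float32)),plane(p,cv2.minAreaRect(np.c_[x,y].astype(np.float32))[0],.096))
E
```

```text
[(np.int64(252), 132), (np.int64(252), 144), (np.int64(252), 156), (np.int64(248), 168), (np.int64(252), 180), (np.int64(252), 192)] [(np.int64(276), 132), (np.int64(276), 144), (np.int64(276), 156), (np.int64(275), 168), (np.int64(275), 180), (np.int64(275), 192)]
L -71.08502 0.42003572 -0.25434703
R -70.84632 0.4521019 -0.24313842
tail row 123 [133. 132. 132. 129. 125. 117. 110. 108. 107. 105.  96.  81.  69.  68.
  72.  76.  78.  79.  78.  79.]
tail top [[ 0.4176255  -0.19621641  0.03      ]] bench [[ 0.4187843  -0.19640491  0.        ]]
button [259 197  11  12 128] [263.9 202.6] [[ 0.45622309 -0.30395693  0.031     ]]
green (451.17742919921875, 123.82257843017578) 33.051361083984375 [[ 0.62103295 -0.12428633  0.095     ]]
label [ 427   98   51   52 1383] ((452.7137756347656, 123.86550903320312), (30.643783569335938, 45.924156188964844), 48.36646270751953) [[ 0.62209354 -0.12394635  0.096     ]]
```

```bash
python3 -m pendant '[[1.6,-0.2,-4,0,0,0,1],[0,0,-4,0,0,0,1],[0,0,-4,0,0,0,1],[0,0,-4,0,0,0,1],[0,0,-3,0,0,0,1],[0,0,-2,0,0,0,1],[0,0,-1,0,0,0,1],[0,0,0,0,0,0,1]]'
```

```text
time: 2.4
tool_pos: [0.4403, -0.2649, 0.0179]
ee_rot: [-3.14, -0.002, 1.903]
wrist_force: [0.5, -0.0, -0.5]
width: 0.0942
finger_force: 0.0
```

```bash
python3 -m pendant '[[0.1,0,-0.4,0,0,0,1],[0,0,0,0,0,0,0],[0,0,0,0,0,0,0],[0,0,0,0,0,0,0],[0,0,0,0,0,0,0],[0,0,0,0,0,0,0],[0,0,0,0,0,0,0]]'
```

```text
time: 3.1
tool_pos: [0.443, -0.265, 0.0146]
ee_rot: [3.141, -0.0, 1.905]
wrist_force: [-0.1, 0.5, -0.4]
width: 0.0493
finger_force: 0.0
```

```bash
python3 -m pendant '[[0,0,0,0,0,0,0],[0,0,0,0,0,0,0],[0,0,0,0,0,0,0],[0,0,0,0,0,0,0]]'; python3 -m pendant '[[0,0,2,0,0,0,0],[0,0,4,0,0,0,0],[0,0,4,0,0,0,0],[0,0,4,0,0,0,0],[0,0,4,0,0,0,0],[0,0,4,0,0,0,0],[0,0,4,0,0,0,0],[0,0,0,0,0,0,0]]'
python3 - <<'E'
from h import *
cv2.imwrite("pics/w2.png",imaging.snapshot("wrist")[:,:,::-1])
E
```

```text
time: 3.5
tool_pos: [0.4429, -0.2651, 0.0146]
ee_rot: [3.142, -0.0, 1.905]
wrist_force: [-0.0, 0.1, -0.4]
width: 0.0176
finger_force: 0.0
time: 4.3
tool_pos: [0.4449, -0.2665, 0.282]
ee_rot: [3.134, 0.011, 1.905]
wrist_force: [0.6, -0.5, -0.3]
width: 0.0001
finger_force: 0.0
```

View pics/w2.png

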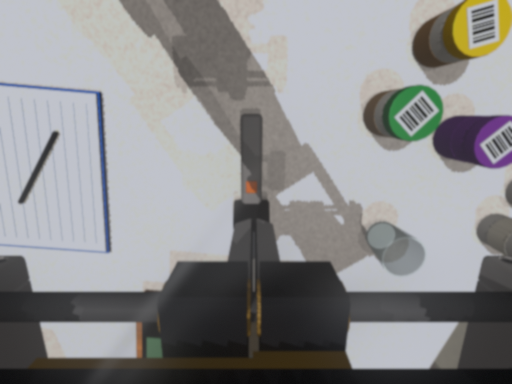

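The fingers closed on nothing: opening 0, and the scanner still lies at (251,115)-(251,225). I'll check my measurement against both cameras before trying again.

```bash
python3 - <<'E'
from h import *
from scipy.spatial.transform import Rotation as Ro
pt=imaging.camera_params("top");p1=dict(np.load("w1.npz"))
for nm,X in(("tail",(.4176,-.1962,.03)),("grip",(.4417,-.2651,.03)),("button",(.456,-.304,.03)),("green",(.621,-.1235,.095))): print(nm,"top",proj(pt,X).round(1),"w1",proj(p1,X).round(1))
o=robot.get_obs();p=imaging.camera_params("wrist");R=Ro.from_euler("xyz",o["ee_rot"]).as_matrix()
print(o["tool_pos"],o["joint_positions"].round(3)); print("tip in wrist px",proj(p,o["tool_pos"]+R@[0,0,.011]),"cam pos in tool",R.T@(-p["R"].T@p["t"]-o["tool_pos"]))
print("tip in top",proj(pt,o["tool_pos"]+R@[0,0,.011]))
t=imaging.snapshot("top")[:,:,::-1];s=imaging.snapshot("side")[:,:,::-1]
ps=imaging.camera_params("side");print("tip side",proj(ps,o["tool_pos"]+R@[0,0,.011]),"tail side",proj(ps,(.4176,-.1962,.03)))
cv2.imwrite("pics/chk.png",np.hstack([cv2.resize(t[150:250,270:390],(400,333)),cv2.resize(s[60:220,240:400],(333,333))]))
E
```

```text
tail top [[328.2 205.2]] w1 [[264.  123.5]]
grip top [[346.8 198.1]] w1 [[263.5 175.1]]
button top [[357.3 193.9]] w1 [[263.7 202.4]]
green top [[308.4 147.6]] w1 [[451.5 123.2]]
[ 0.44411394 -0.26598722  0.27846947] [-0.649  0.009  1.276  0.     1.849 -0.983]
tip in wrist px [[253.54070888 215.12068726]] cam pos in tool [ 7.34371472e-02 -1.37177872e-04 -1.96628393e-01]
tip in top [[362.28050372 193.88819666]]
tip side [[313.08250879  98.55468096]] tail side [[305.06940354 156.07445194]]
```

View pics/chk.png

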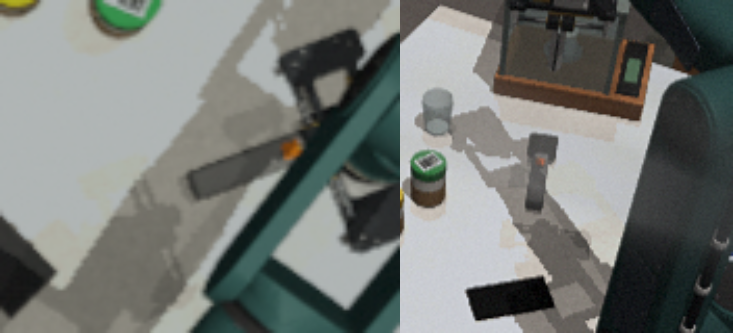

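Grip and tail project correctly in both cameras, so the measured position is right. I'll reopen, go down again and look from the side at the grasp height before closing.

```bash
python3 -m pendant '[[-0.2,0.1,-2,0,0,0,1],[0,0,-2,0,0,0,1],[0,0,-2,0,0,0,1],[0,0,-2,0,0,0,1],[0,0,-2,0,0,0,1],[0,0,-2,0,0,0,1],[0,0,-2,0,0,0,1],[0,0,-2,0,0,0,1]]'; python3 -m pendant '[[0,0,-2,0,0,0,1],[0,0,-2,0,0,0,1],[0,0,-2,0,0,0,1],[0,0,-2,0,0,0,1],[0,0,-1,0,0,0,1],[0,0,-1,0,0,0,1],[0,0,-0.4,0,0,0,1],[0,0,0,0,0,0,1]]'
python3 - <<'E'
from h import *
from scipy.spatial.transform import Rotation as Ro
o=robot.get_obs();p=imaging.camera_params("wrist");R=Ro.from_euler("xyz",o["ee_rot"]).as_matrix();ps=imaging.camera_params("side")
print(o["tool_pos"],o["width"],o["joint_positions"].round(3))
w=imaging.snapshot("wrist")[:,:,::-1].copy();s=imaging.snapshot("side")[:,:,::-1].copy()
t=[o["tool_pos"]+R@[0,a,.011] for a in(-.047,.047)]
print("side tips",proj(ps,t),"wrist",proj(p,t))
c=cv2.resize(s[110:180,270:342],(411,400),interpolation=2)
for u,v in proj(ps,t): cv2.circle(c,(int((u-270)*5.71),int((v-110)*5.71)),4,(0,0,255),1)
cv2.imwrite("pics/chk2.png",np.hstack([c,cv2.resize(w[100:320,130:380],(389,400))[:,:389]]))
E
```

```text
time: 5.25
tool_pos: [0.4394, -0.2629, 0.111]
ee_rot: [-3.139, -0.004, 1.905]
wrist_force: [0.3, -0.0, 0.3]
width: 0.0613
finger_force: 0.0
time: 6.05
tool_pos: [0.4406, -0.2639, 0.0101]
ee_rot: [-3.141, -0.001, 1.905]
wrist_force: [-0.1, 0.1, -0.5]
width: 0.0941
finger_force: 0.0
[ 0.44063194 -0.2638702   0.01010463] 0.09409732218678517 [-0.65   0.115  1.706  0.     1.322 -0.984]
side tips [[316.9439407  151.1447982 ]
 [295.3671597  148.17029053]] wrist [[193.05956559 215.06714523]
 [314.07183749 215.19077511]]
```

View pics/chk2.png

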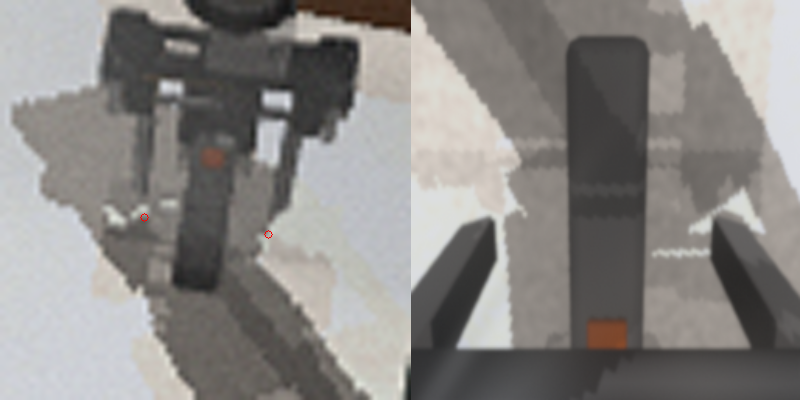

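The fingers straddle the handle, but in the wrist crop their tips look about level with its top, and there is no bench contact at a reported tip height of -1 mm. I'll check the height scale numerically.

```bash
python3 - <<'E'
from h import *
o=robot.get_obs();p=imaging.camera_params("wrist");print("tip_extent",robot.tip_extent,[a for a in dir(robot) if a[0]!="_"],o["tool_pos"],o["wrist_force"])
w=imaging.snapshot("wrist")[:,:,::-1];g=cv2.cvtColor(w,cv2.COLOR_BGR2GRAY).astype(float);g=cv2.GaussianBlur(g,(3,3),0)
cv2.imwrite("pics/w3.png",w);np.savez("w3.npz",**p)
k=np.abs(cv2.Sobel(g,cv2.CV_64F,1,0,ksize=3))
u=np.array([.3256,-.9455,0]);v=np.array([.9455,.3256,0]);O=u*.4315+v*.3313
for x in(-.1,-.09,-.08,-.07,-.06,-.05):
    q=proj(p,[O+u*x+s*.017*v+[0,0,.03] for s in(-1,1)]);r=int(round(q[:,1].mean()))
    l=[int(c)-10+np.argmax(k[r,int(c)-10:int(c)+11]) for c in q[:,0]]
    print(x,"row",r,"pred",q[:,0].round(1),"seen",l,"w",np.diff(q[:,0]).round(1),np.diff(l))
print("tail pred row",proj(p,O-.11*u+[0,0,.03]), "seen",105+np.argmax(np.abs(cv2.Sobel(g,cv2.CV_64F,0,1))[105:150,250:265].mean(1)))
# fingers: dark extents by row
for r in range(205,240,5): print(r,''.join('#' if a<60 else '.' for a in g[r,170:345:3]))
E
```

```text
tip_extent 0.011 ['IKError', 'close_job', 'get_obs', 'tip_extent'] [ 0.44139548 -0.26443809  0.01131327] [-0.18029152  0.08028952  0.09690489]
-0.1 row 136 pred [226.5 281.5] seen [np.int64(229), np.int64(281)] w [55.] [52]
-0.09 row 152 pred [226.8 281. ] seen [np.int64(229), np.int64(281)] w [54.2] [52]
-0.08 row 168 pred [227.2 280.6] seen [np.int64(229), np.int64(281)] w [53.4] [52]
-0.07 row 183 pred [227.5 280.2] seen [np.int64(229), np.int64(280)] w [52.7] [51]
-0.06 row 198 pred [227.8 279.7] seen [np.int64(230), np.int64(280)] w [51.9] [50]
-0.05 row 213 pred [228.1 279.3] seen [np.int64(230), np.int64(279)] w [51.2] [49]
tail pred row [[254.07236432 119.26345391]] seen 118
205 ...........................................................
210 ...................................#.......................
215 ...........................................................
220 ...........................................................
225 ....................................................#......
230 ...#................................................##.....
235 .####...............................................###....
```

`tip_extent` agrees with the text. But the visible finger ends (spacing 138 px, predicted 121) and the missing contact both say the tips really stand about 25 mm higher than reported. I'll feel my way down in small steps, watching the force.

```bash
python3 -m pendant '[[0,0,-0.4,0,0,0,1],[0,0,-0.4,0,0,0,1],[0,0,0,0,0,0,1]]'; python3 - <<'E'
from h import *
o=robot.get_obs();print(o["joint_positions"].round(3),o["wrist_force"])
E
```

```text
time: 6.5
tool_pos: [0.4405, -0.2638, 0.002]
ee_rot: [-3.141, -0.001, 1.905]
wrist_force: [-0.4, -0.3, 0.0]
width: 0.0941
finger_force: 0.0
[-0.65   0.123  1.714  0.     1.306 -0.984] [-0.44353159 -0.26696507  0.00595076]
```

```bash
python3 -m pendant '[[0,0,-0.4,0,0,0,1],[0,0,-0.4,0,0,0,1],[0,0,0,0,0,0,1]]'; python3 -m pendant '[[0,0,-0.3,0,0,0,1],[0,0,-0.2,0,0,0,1],[0,0,0,0,0,0,1]]'
```

```text
time: 6.8
tool_pos: [0.4404, -0.2637, -0.0063]
ee_rot: [-3.141, -0.001, 1.905]
wrist_force: [-0.8, 0.7, 0.8]
width: 0.0941
finger_force: 0.0
time: 7.1
tool_pos: [0.4407, -0.2639, -0.0108]
ee_rot: [-3.141, -0.001, 1.905]
wrist_force: [0.8, -0.6, -0.2]
width: 0.094
finger_force: 0.0
```

```bash
python3 -m pendant '[[0,0,-0.2,0,0,0,1],[0,0,-0.2,0,0,0,1],[0,0,0,0,0,0,1]]'; python3 -m pendant '[[0,0,-0.2,0,0,0,1],[0,0,0,0,0,0,1]]';python3 -m pendant '[[0,0,-0.2,0,0,0,1],[0,0,0,0,0,0,1]]'
```

```text
time: 7.4
tool_pos: [0.4407, -0.2639, -0.0148]
ee_rot: [-3.141, -0.001, 1.905]
wrist_force: [-0.2, 0.8, -0.2]
width: 0.0941
finger_force: 0.0
time: 7.6
tool_pos: [0.441, -0.2641, -0.0165]
ee_rot: [3.141, 0.0, 1.905]
wrist_force: [0.6, 0.2, 0.6]
width: 0.0941
finger_force: 0.0
time: 7.8
tool_pos: [0.4411, -0.2642, -0.0167]
ee_rot: [3.141, 0.0, 1.905]
wrist_force: [-3.5, 2.0, 9.2]
width: 0.0943
finger_force: 4.3
```

Bench contact at a reported TCP z of -0.0167 means the tips are 16.7 mm *behind* the reported TCP, so it is a 27.7 mm tool-length offset. I'll back off 4 mm and close.

```bash
python3 -m pendant '[[0,-0.1,0.45,0,0,0,1],[0,0,0,0,0,0,0],[0,0,0,0,0,0,0],[0,0,0,0,0,0,0],[0,0,0,0,0,0,0],[0,0,0,0,0,0,0],[0,0,0,0,0,0,0],[0,0,0,0,0,0,0]]'; python3 -m pendant '[[0,0,0,0,0,0,0],[0,0,0,0,0,0,0],[0,0,0,0,0,0,0]]'
```

```text
time: 8.6
tool_pos: [0.4409, -0.2651, -0.014]
ee_rot: [3.142, -0.0, 1.905]
wrist_force: [-0.4, 0.1, -0.2]
width: 0.0412
finger_force: 0.0
time: 8.9
tool_pos: [0.441, -0.265, -0.0139]
ee_rot: [3.141, -0.0, 1.905]
wrist_force: [1.1, -0.5, -0.8]
width: 0.0337
finger_force: 30.0
```

Grasped (33.7 mm, 30 N). I lift and swing the scanner so the head faces back toward the base.

```bash
python3 -m pendant '[[0,0,2,0,0,0,0],[0,0,4,0,0,0,0],[0,0,4,0,0,-8,0],[0,0,4,0,0,-8,0],[0,0,4,0,0,-8,0],[0,0,4,0,0,-8,0],[0,0,4,0,0,-8,0],[0,0,4,0,0,-8,0]]'; python3 -m pendant '[[2,1,0,0,0,-8,0],[3.5,1.5,0,0,0,-8,0],[3.5,1.5,0,0,0,-8,0],[3.5,1.5,0,0,0,-8,0],[3.5,1.5,0,0,0,-8,0],[3.5,1.5,0,0,0,-8,0],[3.5,1.5,0,0,0,-8,0],[2,1,0,0,0,-8,0]]'; python3 -c "
from h import *
o=robot.get_obs();print(np.degrees(o['ee_rot']),o['joint_positions'].round(2))"
```

```text
time: 9.7
tool_pos: [0.4404, -0.2648, 0.2871]
ee_rot: [-3.14, -0.0, 1.061]
wrist_force: [0.6, -1.1, -2.5]
width: 0.034
finger_force: 30.0
time: 10.5
tool_pos: [0.6927, -0.1535, 0.2835]
ee_rot: [-3.141, 0.003, -0.054]
wrist_force: [-0.0, -0.8, -2.5]
width: 0.034
finger_force: 30.0
[-1.79944697e+02  1.65339929e-01 -3.10623947e+00] [-0.3   0.48  0.69  0.    1.97  1.33]
```

```bash
python3 -m pendant '[[0.4,0.2,0,0,0,-8,0],[0.4,0.2,0,-1.46,-7.36,0,0],[0.4,0.2,0,-1.46,-7.36,0,0],[0.4,0.2,0,-1.46,-7.36,0,0],[0.4,0.2,0,-1.46,-7.36,0,0],[0.4,0.2,0,-1.46,-7.36,0,0],[0,0,0,-1.46,-7.36,0,0],[0,0,0,0,0,0,0]]'; python3 - <<'E'
from h import *
from scipy.spatial.transform import Rotation as Ro
o=robot.get_obs();R=Ro.from_euler("xyz",o["ee_rot"]).as_matrix();Rs=R@np.diag([-1,1,-1])
W=o["tool_pos"]+Rs@(np.array([66,0,19])-[-37.3,0,-13.9])/1000;b=Rs@[.7071,0,-.7071]
print("window",W,"beam",b,"tilt",np.degrees(np.arccos(-b[2])),o["joint_positions"].round(2));print("go cm",(np.array([.621,-.1235,.196])-W)*100,"hit at lid",W+b*((.096-W[2])/b[2]))
E
```

```text
time: 11.3
tool_pos: [0.7065, -0.1403, 0.2698]
ee_rot: [3.139, -0.762, -0.189]
wrist_force: [-2.1, 0.5, -5.6]
width: 0.0339
finger_force: 30.0
window [ 0.6107948  -0.12192067  0.22237698] beam [-0.02378782  0.00271384 -0.99970375] tilt 1.3946815355720035 [-0.32 -0.09  1.59  0.11  0.89  1.41]
go cm [ 1.02051951 -0.15793281 -2.63769849] hit at lid [ 0.60778768 -0.1215776   0.096     ]
```

```bash
python3 -m pendant '[[0.5,-0.1,-1,-0.27,-1.3,0,0],[0.4,-0.1,-1,0,0,0,0],[0,0,-0.4,0,0,0,0],[0,0,0,0,0,0,0],[0,0,0,0,0,0,0]]'; cat > win.py <<'E'
from h import *
from scipy.spatial.transform import Rotation as Ro
o=robot.get_obs();R=Ro.from_euler("xyz",o["ee_rot"]).as_matrix();Rs=R@np.diag([-1,1,-1])
G=np.array([-37.3,0,-13.9])
W=o["tool_pos"]+Rs@(np.array([66,0,19])-G)/1000;b=Rs@[.7071,0,-.7071]
print("window",W,"beam",b);print("go cm",(np.array([.621,-.1235,.196])-W)*100,"hit",W+b*((.096-W[2])/b[2]))
E
python3 win.py; python3 - <<'E'
from win import *
pt=imaging.camera_params("top");ps=imaging.camera_params("side")
S=lambda x,y,z:o["tool_pos"]+Rs@(np.array([x,y,z])-G)/1000
t=imaging.snapshot("top")[:,:,::-1];s=imaging.snapshot("side")[:,:,::-1]
C=[]
for im,p,x0,y0 in((t,pt,250,90),(s,ps,200,60)):
    c=cv2.resize(im[y0:y0+100,x0:x0+100],(400,400),interpolation=2)
    for X,col in((S(66,0,19),(0,0,255)),(S(-110,0,30),(255,255,0)),(S(83,0,30),(255,0,255)),(np.array([.621,-.1235,.096]),(0,255,255))):
        q=(proj(p,X)[0]-[x0,y0])*4;cv2.circle(c,tuple(int(a) for a in q),4,col,1)
    C.append(c)
cv2.imwrite("pics/scan.png",np.hstack(C))
E
```

```text
time: 11.8
tool_pos: [0.7249, -0.1454, 0.2632]
ee_rot: [3.135, -0.809, -0.187]
wrist_force: [-0.1, 0.4, -2.2]
width: 0.034
finger_force: 30.0
window [ 0.63150267 -0.12752515  0.21109217] beam [ 0.02264876 -0.00930023 -0.99969063]
go cm [-1.05026724  0.40251466 -1.50921706] hit [ 0.63411017 -0.12859586  0.096     ]
window [ 0.63150267 -0.12752515  0.21109217] beam [ 0.02264876 -0.00930023 -0.99969063]
go cm [-1.05026724  0.40251466 -1.50921706] hit [ 0.63411017 -0.12859586  0.096     ]
```

View pics/scan.png

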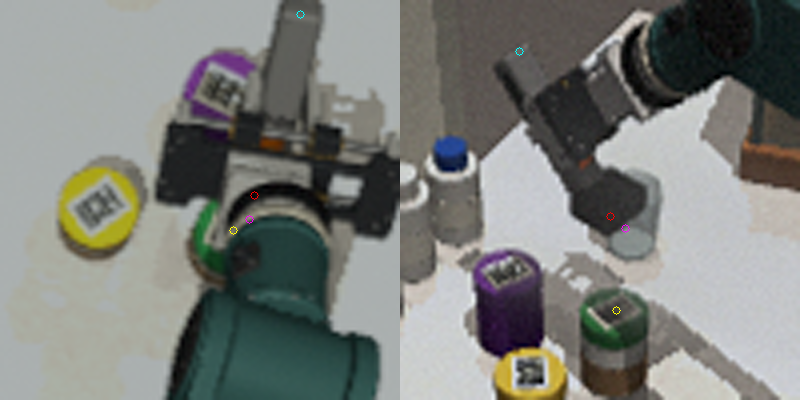

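The side crop shows the head above the green jar, with the predicted window (red, 610,216) inside the head. The predicted tail (cyan) is a little off in the top crop. I'll correct the pose and check the scanner's seat in the fingers from the wrist view.

```bash
python3 -m pendant '[[-0.5,0.2,-0.8,0.25,0.65,0,0],[-0.4,0.15,-0.9,0.25,0.65,0,0],[0,0,0,0,0,0,0],[0,0,0,0,0,0,0],[0,0,0,0,0,0,0],[0,0,0,0,0,0,0]]' && python3 win.py && python3 - <<'E'
from win import *
p=imaging.camera_params("wrist");w=imaging.snapshot("wrist")[:,:,::-1].copy();np.savez("w4.npz",**p);cv2.imwrite("pics/w4.png",w)
S=lambda x,y,z:o["tool_pos"]+Rs@(np.array([x,y,z])-G)/1000
for X in [(-110,-17,30),(-110,17,30),(-110,-17,0),(-110,17,0),(-60,-17,30),(-60,17,30),(26,0,31)]:
    q=proj(p,S(*X))[0];print(X,q.round(1));cv2.circle(w,tuple(int(round(a)) for a in q),3,(0,0,255),1)
cv2.imwrite("pics/w4m.png",cv2.resize(w[60:324,130:390],(600,600),interpolation=2))
E
```

```text
time: 12.5
tool_pos: [0.7151, -0.1416, 0.2456]
ee_rot: [3.141, -0.786, -0.191]
wrist_force: [-0.4, 0.1, -1.9]
width: 0.0337
finger_force: 30.0
window [ 0.62053635 -0.12332604  0.19578931] beam [ 2.13000480e-04 -5.88112087e-04 -9.99990214e-01]
go cm [ 0.04636461 -0.01739591  0.02106897] hit [ 0.62055761 -0.12338473  0.096     ]
window [ 0.62053635 -0.12332604  0.19578931] beam [ 2.13000480e-04 -5.88112087e-04 -9.99990214e-01]
go cm [ 0.04636461 -0.01739591  0.02106897] hit [ 0.62055761 -0.12338473  0.096     ]
(-110, -17, 30) [218.  123.7]
(-110, 17, 30) [283.  123.8]
(-110, -17, 0) [223.8 122.6]
(-110, 17, 0) [278.2 122.7]
(-60, -17, 30) [220.8 214.2]
(-60, 17, 30) [280.6 214.3]
(26, 0, 31) [250.9 341.2]
```

View pics/w4m.png

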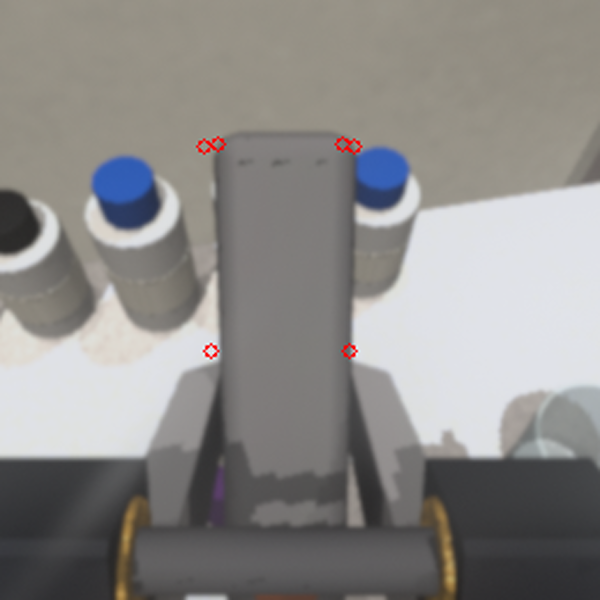

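The wrist view matches the prediction within about 3 mm; the narrower silhouette comes from the handle's rounded edges. There is no visible slip in pitch. The window is 10 cm above the label with the beam vertical. Holding for 3.2 s.

```bash
R='nope'; python3 -m pendant '[[0,0,0,0,0,0,0],[0,0,0,0,0,0,0],[0,0,0,0,0,0,0],[0,0,0,0,0,0,0],[0,0,0,0,0,0,0],[0,0,0,0,0,0,0],[0,0,0,0,0,0,0],[0,0,0,0,0,0,0]]' >/dev/null; python3 -m pendant '[[0,0,0,0,0,0,0],[0,0,0,0,0,0,0],[0,0,0,0,0,0,0],[0,0,0,0,0,0,0],[0,0,0,0,0,0,0],[0,0,0,0,0,0,0],[0,0,0,0,0,0,0],[0,0,0,0,0,0,0]]' >/dev/null; python3 -m pendant '[[0,0,0,0,0,0,0],[0,0,0,0,0,0,0],[0,0,0,0,0,0,0],[0,0,0,0,0,0,0],[0,0,0,0,0,0,0],[0,0,0,0,0,0,0],[0,0,0,0,0,0,0],[0,0,0,0,0,0,0]]' >/dev/null; python3 -m pendant '[[0,0,0,0,0,0,0],[0,0,0,0,0,0,0],[0,0,0,0,0,0,0],[0,0,0,0,0,0,0],[0,0,0,0,0,0,0],[0,0,0,0,0,0,0],[0,0,0,0,0,0,0],[0,0,0,0,0,0,0]]'; python3 win.py
```

```text
time: 15.75
tool_pos: [0.7149, -0.1416, 0.2452]
ee_rot: [3.141, -0.785, -0.191]
wrist_force: [0.6, 0.6, -1.8]
width: 0.0336
finger_force: 30.0
window [ 0.62035317 -0.12327179  0.1954102 ] beam [-4.37200039e-04 -4.31611914e-04 -9.99990221e-01]
go cm [ 0.06468294 -0.02282074  0.05898024] hit [ 0.62030971 -0.1233147   0.096     ]
```

Scan held. Now I untilt while rising, then swing to the cradle.

```bash
python3 -m pendant '[[0,0,1.5,0,0,0,0],[-0.5,0,1.5,1.4,7,0,0],[-0.5,0,1.5,1.45,7.36,0,0],[-0.5,0,1,1.45,7.36,0,0],[-0.5,0,0,1.45,7.36,0,0],[-0.5,0,0,1.45,7.36,0,0],[-0.5,0,0,1.45,7.36,0,0],[0,0,0,0.2,1,0,0]]'; python3 -m pendant '[[-1,1.5,0,0,0,8.5,0],[-1,1.5,0,0,0,8.5,0],[-1,1.5,0,0,0,8.5,0],[-1,1.5,0,0,0,8.5,0],[-1,1.5,0,0,0,8.5,0],[-1,1.5,0,0,0,8.5,0],[-1,1.5,0,0,0,8.5,0],[-1,1.5,0,0,0,8.5,0]]'; python3 -m pendant '[[-1,1.8,0,0,0,8.5,0],[-1,1.8,0,0,0,8.5,0],[-1,1.8,0,0,0,8.5,0],[-1,1.8,0,0,0,8.5,0],[-1,1.8,0,0,0,8.5,0],[-1,1.8,0,0,0,8.5,0],[-1,1.8,0,0,0,8.5,0],[-1,1.8,0,0,0,8.5,0]]';python3 -c "
from h import *
o=robot.get_obs();print(np.degrees(o['ee_rot']),o['joint_positions'].round(2))"
```

```text
time: 16.55
tool_pos: [0.688, -0.1426, 0.2946]
ee_rot: [-3.139, 0.018, -0.192]
wrist_force: [0.2, -0.4, -3.5]
width: 0.0338
finger_force: 30.0
time: 17.35
tool_pos: [0.6041, -0.0208, 0.3008]
ee_rot: [3.14, 0.01, 1.001]
wrist_force: [-0.1, -0.2, -2.5]
width: 0.0338
finger_force: 30.0
time: 18.15
tool_pos: [0.524, 0.1232, 0.3007]
ee_rot: [3.139, 0.014, 2.188]
wrist_force: [0.6, -0.1, -2.2]
width: 0.0339
finger_force: 30.0
[179.8702757    0.79191759 125.33520399] [ 0.13  0.06  1.18 -0.01  1.89 -0.49]
```

```bash
python3 -m pendant '[[-0.9,1.8,0,0,0,8.5,0],[-0.9,1.8,0,0,0,8.5,0],[-0.9,1.8,0,0,0,8.5,0],[-0.9,1.8,0,0,0,8.5,0],[-0.9,1.8,0,0,0,8.5,0],[-0.9,1.8,0,0,0,8.5,0],[-0.9,1.8,0,0,0,8.5,0],[-0.9,1.8,0,0,0,8.5,0]]'; python3 -m pendant '[[-0.9,1.8,0,0,0,8.5,0],[-0.8,1.8,0,0,0,8.5,0],[0,0,-2,3.48,-5.68,0,0],[0,0,-3,3.48,-5.68,0,0],[0,0,-3,3.48,-5.68,0,0],[0,0,-2,0,0,0,0],[0,0,0,0,0,0,0],[0,0,0,0,0,0,0]]'
cat > seat.py <<'E'
from h import *
from scipy.spatial.transform import Rotation as Ro
G=np.array([-37.3,0,-13.9])
o=robot.get_obs();Rs=Ro.from_euler("xyz",o["ee_rot"]).as_matrix()@np.diag([-1,1,-1])
Rg=Ro.from_euler("xyz",[0,-20,31.5],degrees=True).as_matrix()
tgt=np.array([.4612,.3208,.085])+Rg@G/1000
print("TCP target",tgt,"go cm",((tgt-o["tool_pos"])*100).round(2),"turn deg",np.degrees(Ro.from_matrix(Rg@Rs.T).as_rotvec()).round(2))
E
python3 seat.py
```

```text
time: 18.95
tool_pos: [0.4519, 0.267, 0.3006]
ee_rot: [-3.141, 0.016, -2.909]
wrist_force: [0.3, 0.0, -1.4]
width: 0.0339
finger_force: 30.0
time: 19.75
tool_pos: [0.4362, 0.3026, 0.2019]
ee_rot: [3.134, 0.365, -2.62]
wrist_force: [-0.2, 0.1, -1.1]
width: 0.0339
finger_force: 30.0
TCP target [0.43536803 0.30497015 0.05918092] go cm [ -0.08   0.24 -14.28] turn deg [-0.82  0.58  1.48]
```

Before lowering, I check the seat estimate against the first side picture.

```bash
python3 - <<'E'
from seat import *
ps=imaging.camera_params("side");pt=imaging.camera_params("top");T=np.array([.4612,.3208,.085])
for nm,X in(("high +y wall",(17,25,9)),("high -y wall",(17,-25,9)),("low+lip",(-101,0,8)),("lip top ctr",(-121,0,24)),("lowfork floor",(-92,0,0)),("high -y outer top",(17,-23,18)),("high +y top",(17,23,18))):
    P=T+Rg@np.array(X)/1000;print(nm,"side",proj(ps,P).round(1),"top",proj(pt,P).round(1))
for nm in("side","top"):
    a=cv2.imread(f"pics/{nm}0.png");H,S,V=cv2.split(cv2.cvtColor(a,cv2.COLOR_BGR2HSV))
    for s,c,_ in blobs((H>100)&(H<128)&(S>120)&(V>40)):
        if (nm=="side" and c[1]>220 and 200<c[0]<280) or (nm=="top" and c[1]>185 and 165<c[0]<225): print(nm,s,c)
E
```

```text
TCP target [0.43536803 0.30497015 0.05918092] go cm [ -0.08   0.24 -14.28] turn deg [-0.82  0.58  1.48]
high +y wall side [[225.  238.6]] top [[175.4 197. ]]
high -y wall side [[225.4 226. ]] top [[187.4 189.2]]
low+lip side [[258.3 238.4]] top [[199.9 219.5]]
lip top ctr side [[265.5 236.9]] top [[203.3 225.2]]
lowfork floor side [[255.  239.1]] top [[198.4 216.9]]
high -y outer top side [[226.1 225. ]] top [[187.  190.1]]
high +y top side [[225.9 236.6]] top [[175.9 197.3]]
side [219 224  10  19  98] [223.2 233.6]
side [251 229  15  20 229] [257.6 238.9]
top [173 186  18  15  70] [180.7 192.6]
top [190 210  21  21 231] [200.1 219.9]
```

The seat matches both views within about 2 px. I lower to 15 mm above it.

```bash
python3 -m pendant '[[0.1,0.35,-2,-0.8,0.6,1.5,0],[0,0,-3,0,0,0,0],[0,0,-3,0,0,0,0],[0,0,-3,0,0,0,0],[0,0,-1.5,0,0,0,0],[0,0,0,0,0,0,0],[0,0,0,0,0,0,0],[0,0,0,0,0,0,0]]'; python3 seat.py
```

```text
time: 20.55
tool_pos: [0.4387, 0.307, 0.0775]
ee_rot: [3.141, 0.349, -2.591]
wrist_force: [-0.7, 0.2, -1.8]
width: 0.0335
finger_force: 30.0
TCP target [0.43536803 0.30497015 0.05918092] go cm [-0.33 -0.2  -1.83] turn deg [ 0.   -0.03 -0.04]
```

```bash
python3 -m pendant '[[-0.1,-0.1,-0.5,0,0,0,0],[0,0,-0.5,0,0,0,0],[0,0,-0.3,0,0,0,0],[0,0,0,0,0,0,0]]'; python3 -m pendant '[[0,0,-0.15,0,0,0,0],[0,0,-0.15,0,0,0,0],[0,0,0,0,0,0,0]]'
```

```text
time: 20.95
tool_pos: [0.4354, 0.3046, 0.0613]
ee_rot: [3.141, 0.343, -2.592]
wrist_force: [-1.0, 0.1, -1.9]
width: 0.0335
finger_force: 30.0
time: 21.25
tool_pos: [0.4365, 0.3052, 0.0597]
ee_rot: [3.141, 0.346, -2.592]
wrist_force: [-0.3, -0.9, -0.6]
width: 0.0339
finger_force: 30.0
```

```bash
python3 -m pendant '[[0,0,-0.1,0,0,0,0],[0,0,0,0,0,0,0]]'; python3 -m pendant '[[0,0,-0.1,0,0,0,0],[0,0,0,0,0,0,0]]'; python3 seat.py
```

```text
time: 21.45
tool_pos: [0.4368, 0.3054, 0.0593]
ee_rot: [3.141, 0.347, -2.592]
wrist_force: [0.1, 0.2, 1.0]
width: 0.0339
finger_force: 30.0
time: 21.65
tool_pos: [0.4369, 0.3055, 0.0592]
ee_rot: [3.141, 0.348, -2.591]
wrist_force: [-3.0, -1.0, 6.7]
width: 0.0337
finger_force: 30.0
TCP target [0.43536803 0.30497015 0.05918092] go cm [-0.15 -0.05  0.  ] turn deg [ 0.03 -0.08 -0.03]
```

Contact (+8 N) at exactly the expected seat height. I relieve the pressure slightly and open.

```bash
python3 -m pendant '[[0,0,0.1,0,0,0,0],[0,0,0,0,0,0,0.5],[0,0,0,0,0,0,0.7],[0,0,0,0,0,0,0.8],[0,0,0,0,0,0,0.8],[0,0,0,0,0,0,0.8],[0,0,0,0,0,0,0.8],[0,0,0,0,0,0,0.8]]'; python3 - <<'E'
from seat import *
pt=imaging.camera_params("top");ps=imaging.camera_params("side");T=np.array([.4612,.3208,.085]);C=[]
t=imaging.snapshot("top")[:,:,::-1];s=imaging.snapshot("side")[:,:,::-1];w=imaging.snapshot("wrist")[:,:,::-1]
for im,p,x0,y0 in((t,pt,150,160),(s,ps,195,180)):
    c=cv2.resize(im[y0:y0+80,x0:x0+80],(400,400),interpolation=2)
    for X in((-110,0,30),(-110,0,0),(83,0,30)):
        q=(proj(p,T+Rg@np.array(X)/1000)[0]-[x0,y0])*5;cv2.circle(c,tuple(int(a) for a in q),4,(0,0,255),1)
    C.append(c)
cv2.imwrite("pics/seat.png",np.hstack(C));cv2.imwrite("pics/seatw.png",w)
E
```

```text
time: 22.45
tool_pos: [0.4359, 0.3049, 0.058]
ee_rot: [3.141, 0.344, -2.592]
wrist_force: [-0.0, -0.3, 0.8]
width: 0.0753
finger_force: 0.0
TCP target [0.43536803 0.30497015 0.05918092] go cm [-0.05  0.01  0.11] turn deg [ 0.12 -0.24 -0.02]
```

View pics/seat.png

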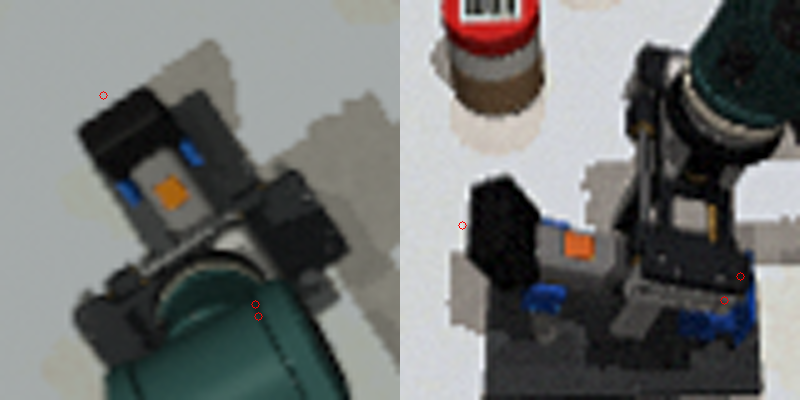

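The scanner lies between the walls of the upper fork, with the head beyond it and the tail toward the lip. I retreat along the tool axis.

```bash
python3 -m pendant '[[-0.3,-0.18,0.94,0,0,0,0.8],[-0.6,-0.36,1.9,0,0,0,0.8],[-0.6,-0.36,1.9,0,0,0,0.8],[-0.9,-0.54,2.8,0,0,0,0.8],[-0.9,-0.54,2.8,0,0,0,0.8],[-0.9,-0.54,2.8,0,0,0,0.8],[-0.9,-0.54,2.8,0,0,0,0.8],[0,0,0,0,0,0,0.8]]'; python3 -m pendant '[[0,-5,2,0,0,0,0.8],[0,-5,2,0,0,0,0.8],[0,-5,1,0,0,0,0.8],[0,-5,0,0,0,0,0.8],[0,-3,0,0,0,0,0.8],[0,0,0,0,0,0,0.8],[0,0,0,0,0,0,0.8]]'
python3 - <<'E'
from seat import *
pt=imaging.camera_params("top");ps=imaging.camera_params("side");T=np.array([.4612,.3208,.085])
for nm,p in(("top",pt),("side",ps)):
    im=imaging.snapshot(nm)[:,:,::-1].copy();cv2.imwrite(f"pics/fin_{nm}.png",im)
    H,S,V=cv2.split(cv2.cvtColor(im,cv2.COLOR_BGR2HSV));e=proj(p,T)[0]
    for s,c,_ in blobs((H>=6)&(H<=18)&(S>130)&(V>110),8):
        if np.linalg.norm(c-e)<30: print(nm,"button",c,"pred x=27..",[(x,proj(p,T+Rg@[x/1000,0,.031])[0].round(1)) for x in(5,15)])
    g=(S<50)&(V>85)&(V<140);yy,xx=np.nonzero(g)
    if nm=="top":
        y0,x0=180,165
        for r in range(185,230,2): print(''.join('B' if (100<H[r,x]<128 and S[r,x]>120) else 'o' if (6<=H[r,x]<=18 and S[r,x]>130) else '#' if V[r,x]<50 else '+' if V[r,x]<85 else 'h' if V[r,x]<140 else '.' for x in range(162,226)))
    # unmoved bystanders
    a=cv2.imread(f"pics/{nm}0.png")
    for k,(lo,hi) in dict(green=(45,85),yellow=(22,32),purple=(130,160)).items():
        f=lambda q:[c.tolist() for s,c,_ in blobs((q[:,:,0]>=lo)&(q[:,:,0]<=hi)&(q[:,:,1]>120)&(q[:,:,2]>60)) if 60<s[4]<600 and c[1]<190 and 200<c[0]<340]
        print(nm,k,f(cv2.cvtColor(a,40)),f(cv2.cvtColor(im,40)))
E
```

```text
time: 23.4
tool_pos: [0.3864, 0.2751, 0.2242]
ee_rot: [-3.141, 0.356, -2.591]
wrist_force: [0.8, 0.9, 0.1]
width: 0.0756
finger_force: 0.0
time: 24.1
tool_pos: [0.3849, 0.052, 0.2635]
ee_rot: [3.139, 0.344, -2.595]
wrist_force: [-0.2, 1.6, 0.1]
width: 0.0754
finger_force: 0.0
TCP target [0.43536803 0.30497015 0.05918092] go cm [  5.05  25.3  -20.44] turn deg [ 0.05 -0.32  0.13]
top button [183.9 198.2] pred x=27.. [(5, array([183.5, 197.4])), (15, array([181.9, 195.1]))]
...h+############################+hh............................
...h####################BB########+h............................
....h##################BBBB########+h...........................
.....h+###########+hhhh+#BBB+#######+h..........................
......h+#######+hhhhhhhh+############++h........................
........h####B+hhhhhhhohh++###########++h.......................
.........h+BBBB++hhoooooohh+###########++h......................
..........h++BBB++hhoooooohh+###########+++.....................
............h++++++hhoohhhhhhh+##########+++h...................
.............h+++++++hhhhhhhhhh+#######
[... 481 characters left out ...]
.......................h++++BBB+hhhhhhhhhh+BBB+B#+++++++........
........................hh+++BBBBhhhhhhhhhh+BBBBB++++hh.........
..........................h+++BBBB+hhhhhh+BBBBBh++hh............
...........................h+++BBh++hh+BBBBB+++h................
............................h++++++BBBBBB+++h...................
..............................h++++BBB+++h......................
top green [[307.5, 148.7]] [[307.6, 148.7]]
top yellow [[274.1, 142.3]] [[274.1, 142.2]]
top purple [[305.0, 114.1]] [[305.0, 114.1]]
side button [230.4 228.7] pred x=27.. [(5, array([230.7, 229.2])), (15, array([227.8, 228.7]))]
side green [] []
side yellow [[232.2, 153.6]] [[232.2, 154.0]]
side purple [] []
```

The button sits at seat x ≈ 4 mm, the same as its place on the scanner. The handle lies between the walls of both forks and ends just short of the lip, and the jars I checked haven't moved. Handing in.

```bash
python3 -c "
from bench import robot
print(robot.close_job())"
```

```text
the job is handed in; nothing more can be done
None
```

I held the scanner about 10 cm above the middle of the green jar's label for over 3 s, then laid it in both forks of the blue cradle with the head at the raised end, let go, and handed the job in at about 24 s of the 54 s; the first grasp closed on nothing because the fingertips sit about 28 mm higher than stated, so I regrasped, and the green, yellow and purple jars had not moved (red jar and bystanders not re-measured).

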